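# Take the bearing seat off the barbed hook and load the vise

### The arm

A 6-joint arm with a two-finger parallel gripper is mounted at the origin on the work surface. World frame = base frame: x ahead of the robot, y to its left, z up, the work surface at z = 0. Lengths are in m, angles in rad, forces in N, time in s.
With the tool pointing down it reaches from about 0.3 to 0.75 m from the base axis. Payload 8.5 kg.
Tool frame: the origin (TCP) lies between the finger pads; the fingertips stand 14 mm ahead of it and the grasp point (between the pads) lies 5 mm behind it; z points along the fingers, y is the direction in which the jaws open and shut (so a half turn about z gives the same grasp; the last joint's range is limited). The gripper opens to 88 mm and grips with 3 to 60 N. Pads are 18 mm wide; open, the fingers measure 123 mm over their backs; the gripper's body (75 mm by 187 mm) begins 45 mm behind the grasp point.
Start: joints at [0.945, 0.381, 1.297, -0, 1.464, -0.215], TCP at [0.22, 0.504, 0.253] pointing down, gripper open.
Joint ranges: [-3.11, 3.11], [-0.89, 2.33], [0.22, 2.48], [-1.42, 4.56], [0.17, 2.85], [-2.88, 2.88]. Speed limits (rad/s): [2.39, 2.39, 3.14, 3.14, 3.14, 3.14].

### API

Orientations are given as a unit quaternion [w, x, y, z].
In Python, from rig import read_state, eyes, workorder gives the robot as it stands. The module is installed in compiled form; this text tells all that it offers.
- The arm moves only by the tool drive_tool, never from a script. Its argument "increments" is text: rows parted by semicolons, each of 7 numbers parted by spaces: the shift along the tool's x, y, z in m, then the turn, a rotation vector about the tool's x, y, z in degrees, then the finger opening in m, from 0 to 0.0881. A call has exactly 5 rows; each row shifts and turns the commanded pose from where the row before left it, along the tool's axes as they then stand; what a row does not reach is not made up. A row lasts 1/8 s, in which the tool goes at most 62.5 mm and 10.7 degrees, less where a joint would pass 70% of its speed; a pose out of reach is approached as far as the arm can. A call with a gripper value outside its range is refused whole. The fingers move at their own pace and stop on an object; the grip force is fixed at half the most. Time passes only in rows, so rows that do not move let the fingers close, or fill a call up. It gives the time, the measured TCP pose, the force and the opening at its end, in the units of the state.
- read_state(): the state, without advancing time (a new reading comes with each control period).
- eyes.get_image(name): name is "scene" or "top"; returns a dict with "image" (420x560x3 uint8, red, green, blue), "vfov" (degrees; the focal length in pixels is half the picture's height over the tangent of half this angle, whatever the lens; pixels are square), "cx", "cy" (the principal point, pixels), "k1" (the pictures are not rectified: a ray, as slopes to the right and down, at radius r is drawn at 1 + k1 r^2 times it, then the intrinsics apply), "R" (3x3) and "t" (3): a world point X has camera coordinates R X + t. Camera axes: x right, y down, z forward; pixel columns grow to the right and rows downward; lengths in m; the calibration is good to about 2 mm. A picture is of the moment at which its call begins. There is no depth.
- workorder.finish_job(): hands the job in, once; it reports no verdict.
The state is a dict: "t": time; "joints": joint angles; "qvel": joint speeds; "tau": joint torques, N m; "tool_pos": TCP position; "tool_rot": TCP orientation; "contact_force": force on the tool from outside, world axes, zero at the start; "wrist_torque": the same for the moment, N m; "opening": finger opening in m.
Only numpy, scipy, OpenCV 4.12 (cv2) and the standard library are available. Lean on these libraries where they do the work, as an engineer would, in place of code of your own. Each camera call takes 0.05 s, during which the arm holds its last target. There are 200 camera calls.

### The job

Take the red bearing seat off the barbed hook - lift it, tilt it back to suit the bent tip and ease it out over the barb by feel - and set it down upright on the bed between the open vise jaws, centred along the jaws, letting go only once it is down. Be gentle at the hook: never let the seat bear on it with more than about 15 N. Leave the shaft, the hammer and the locknuts where they lie.

Things in the scene. Friction and masses are not known exactly. Their poses are not given: they have to be found in the camera images.
- seat: Red polymer bearing seat, a plate 12 mm thick (x), 145 mm tall (z), 0.14 to 0.28 kg. Origin: middle of its bottom edge. Block 64 mm wide (y) to z 66 with a 37 mm bore, above it the hanging eye, then a solid gripping tab 42 wide, z 82 to 145. It starts hanging plumb, the eye's top edge on the hook arm, 58 to 72 mm from the hook's origin, its x along the arm (within 4 degrees).
- hook: Fixed barbed hanger. Origin: on the bench under its post; z up, x the way the arm points. Yellow post x -10 to 20 mm, 36 wide, top at z 160, on a 90 x 90 x 12 mm foot. From it a level steel flat arm, 12 mm wide (y), 6 thick (z 154 to 160), runs to x = 95 and is there bent up in the x-z plane. The seat may never bear on it with more than 15 N.
- hook_bend (a point): Middle of the bar at the bend, hook x 95, z 157 mm; axes as hook. The straight bent tip beyond is 36 mm long, 6 thick, 12 wide. It rises 20 to 46 degrees above level, bent by past use: NOT measured, find it by feel; rigid under fair loads. Its last 11 mm carry the barb on the upper side: there the bar spans 3 mm below to 9.5 mm above the tip's mid-line.
- vise_bed (a point): Middle of the bed between the open jaws of the fixed blue vise, 50 mm above the bench. z up, x across the gap away from the vise's handle, y along the jaws. Gap 22 mm wide (x -11 to 11), jaws 84 long in y, tops 50 mm above the bed. Vise 160 x 90 mm in x and y, with a 110 mm cross handle out to x = -95, 10 mm above the bed.
- shaft: Greasy steel idler shaft, 25 mm thick, 210 mm long along its x, lying on the bench; origin under its middle. Leave alone.
- hammer: Copper hammer lying on the bench along its x, head at +x. Leave alone.
- nut_a: Black steel locknut ring, 38 mm across, 10 mm high, flat on the bench; origin under its centre. Leave alone.
- nut_b: As nut_a. Leave alone.
- seat_eye (a point): Centre of the seat's hanging eye, 74 mm up from the seat's origin; axes as seat. The eye is a closed window 22 mm wide (y) and 16 tall (z 66 to 82 of the seat) through the 12 mm plate. It passes the barb only with the plate tilted, top leaning back towards the post, to within about 10 degrees of square to the bent tip and centred on the barb's thickness.

How it is judged:
On the way, in this order (a step that is already met when the one before it is completed fails the run):
1. the seat is off the hook and held in the gripper (distance between seat_eye and hook_bend above 0.1 m and contact force between seat and hook below 0.1 N and contact force between the fingers and seat above 0.5 N), for 0.1 s.
2. the seat is down on the vise bed between the jaws while still held (z of seat in the frame of vise_bed between -0.004 and 0.004 m and x of seat in the frame of vise_bed between -0.012 and 0.012 m and y of seat in the frame of vise_bed between -0.02 and 0.02 m and angle between seat's own z axis and vertical below 0.3 rad and contact force between the fingers and seat above 0.5 N), for 0.05 s.
At the end, for the whole second after the job is handed in: The seat stands released and at rest on the vise bed between the jaws: bottom edge within 4 mm of the bed's height, within 12 mm of the middle across the gap and 20 mm along the jaws, tilted less than 0.3 rad (z of seat in the frame of vise_bed between -0.004 and 0.004 m and x of seat in the frame of vise_bed between -0.012 and 0.012 m and y of seat in the frame of vise_bed between -0.02 and 0.02 m and angle between seat's own z axis and vertical below 0.3 rad and linear speed of seat below 0.02 m/s and contact force between the fingers and seat below 0.05 N); the robot touches nothing.
It fails at once if the seat bears on the hook with more than 15 N (contact force between seat and hook above 15 N).
It fails at once if the shaft is disturbed (distance of shaft from where it was at the start of the episode above 0.02 m).
It fails at once if the hammer is disturbed (distance of hammer from where it was at the start of the episode above 0.02 m).
It fails at once if the nut_a is disturbed (distance of nut_a from where it was at the start of the episode above 0.02 m).
It fails at once if the nut_b is disturbed (distance of nut_b from where it was at the start of the episode above 0.02 m).
It also fails if it takes over 72 s, if anything falls off the work surface, if the arm or the gripper's body presses on something with over 40 N, if the wrist force passes 120 N, or if a joint passes its speed limit or range.

## Working session

There is one attempt and no reset: what is moved stays moved. The work goes in short steps, Python scripts to look and compute and a tool call to move; the robot and the scene stay as the last step left them, time stands still between calls to the robot, and variables do not carry over. Pictures are saved under pics/ and viewed, about 8 in all and at most 12, crops included, and the job is handed in when it is done.

Besides the shell and the picture viewer there is one more tool, called after "Request:" in YAML: its name, and indented under it one key for each argument. drive_tool: Moves the arm, as the interface text tells. Its arguments: {"type":"object","properties":{"increments":{"type":"string"}},"required":["increments"]}

```bash
mkdir -p pics
python3 - <<'E'
from rig import read_state, eyes
import cv2,numpy as np,pickle
s=read_state();print(s)
d={}
for n in("scene","top"):
    g=eyes.get_image(n);d[n]=g
    print(n,g["vfov"],g["cx"],g["cy"],g["k1"],np.round(g["R"],4).tolist(),np.round(g["t"],4).tolist())
    cv2.imwrite(f"pics/{n}0.png",g["image"][:,:,::-1])
pickle.dump(d,open("im0.pkl","wb"))
E
```

```text
{'t': 0.0, 'joints': array([ 9.44700875e-01,  3.81176984e-01,  1.29824794e+00,  1.10938691e-05,
        1.46361161e+00, -2.15282918e-01]), 'qvel': array([-3.61194811e-05,  3.22999995e-04,  2.68870779e-04, -5.84893444e-04,
        1.55347679e-04, -5.02838366e-04]), 'tau': array([ 1.33737407e-05, -4.37936032e+01, -2.24560601e+01,  7.13091390e-02,
        3.52506526e-02, -1.01595788e-04]), 'tool_pos': array([0.21947852, 0.50402427, 0.2521523 ]), 'tool_rot': array([-2.99866679e-04,  2.03965435e-01,  9.78977824e-01, -6.56740312e-04]), 'contact_force': array([ 0.05752873,  0.13652265, -1.0606013 ]), 'wrist_torque': array([-0.02434572,  0.02991632, -0.03489808]), 'opening': 0.08792112123580376}
scene 43.45841625977701 281.75491555131185 203.4076086266689 -0.1874305820038151 [[-0.8522, 0.5233, 0.002], [0.3064, 0.502, -0.8088], [-0.4242, -0.6886, -0.5881]] [0.4992, -0.0537, 1.2631]
top 47.85942640107372 292.5153114040334 218.5379076457898 0.04180562402455184 [[0.0051, -1.0, 0.0083], [-0.9914, -0.0061, -0.1305], [0.1305, -0.0076, -0.9914]] [-0.0245, 0.5883, 0.9499]
```

View pics/scene0.png

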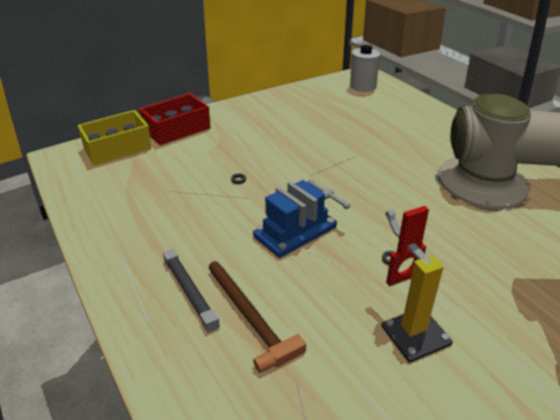

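View pics/top0.png

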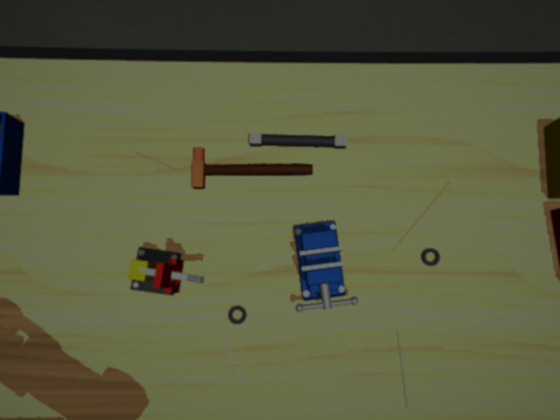

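The scene view shows the post at (425,300), the seat at (408,245) and the vise at (297,212). The top view shows the post at (140,270), the tip at (202,280) and the vise at (318,262). Next I'll look at enlarged crops.

Run:
```python
import pickle,cv2,numpy as np
d=pickle.load(open("im0.pkl","rb"))
def crop(n,x,y,w,h,k):
    im=d[n]["image"][y:y+h,x:x+w,::-1].astype(float)
    im=np.clip(im*(1.8 if n=="top" else 1),0,255).astype(np.uint8)
    im=cv2.resize(im,None,fx=k,fy=k,interpolation=cv2.INTER_CUBIC)
    for i in range(0,w,10): cv2.putText(im,str(x+i) if i%20==0 else "|",(i*k,8),0,.3,(255,255,255),1)
    for i in range(0,h,10): cv2.putText(im,str(y+i) if i%20==0 else "-",(0,i*k+4),0,.3,(255,255,255),1)
    return im
A=crop("top",120,235,100,75,4);B=crop("scene",370,195,100,75,4);C=crop("top",280,210,100,75+0,4);D=crop("scene",370,285,100,75,4)
C=cv2.resize(crop("top",282,212,80,60*1+40,4)[:400],(400,300)) if 0 else C
cv2.imwrite("pics/m1.png",np.vstack([np.hstack([A,B]),np.hstack([C,D])]))
```

```text
(no output)
```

View pics/m1.png

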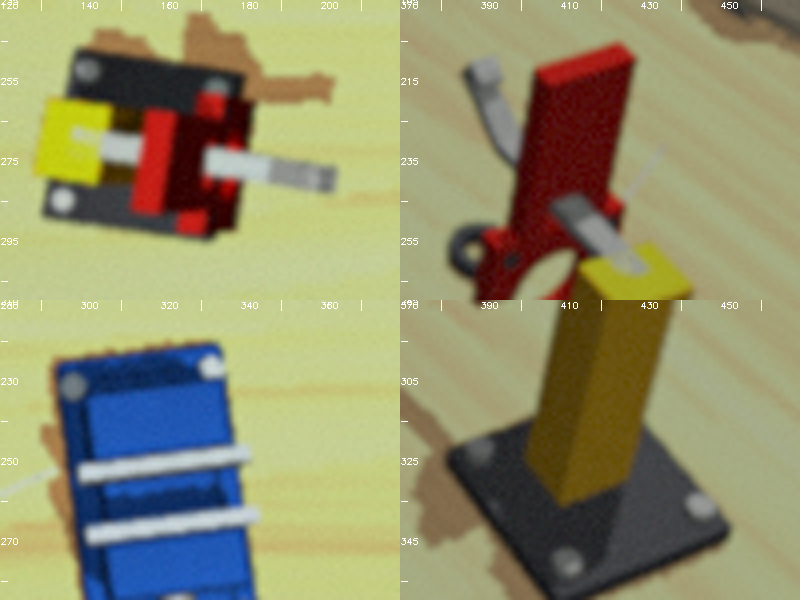

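The crops show the tab top as bright red in the top view at about (159,275), and the post top at (138,270). The tip end is near (203,280) in the top view and near (391,210) in the scene view. The jaw linings are white bands at rows ~251 and ~266.

```bash
cat > h.py <<'E'
import numpy as np,cv2,pickle
def K(g):
    f=g["image"].shape[0]/2/np.tan(np.radians(g["vfov"]/2)); return np.array([[f,0,g["cx"]],[0,f,g["cy"]],[0,0,1.]])
def rays(g,p):
    p=np.asarray(p,float).reshape(-1,1,2)
    u=cv2.undistortPointsIter(p,K(g),np.array([g["k1"],0,0,0.]),None,None,(3,60,1e-9)).reshape(-1,2)
    R=np.array(g["R"]);return -R.T@np.array(g["t"]),np.c_[u,np.ones(len(u))]@R
def onz(g,p,z):
    c,d=rays(g,p);return c+d*((z-c[2])/d[:,2])[:,None]
def onplane(g,p,p0,n):
    c,d=rays(g,p);return c+d*(((p0-c)@n)/(d@n))[:,None]
def proj(g,X):
    R=np.array(g["R"]);q,_=cv2.projectPoints(np.asarray(X,float).reshape(-1,1,3),cv2.Rodrigues(R)[0],np.array(g["t"],float),K(g),np.array([g["k1"],0,0,0.]));return q.reshape(-1,2)
E
python3 - <<'E'
from h import *
d=pickle.load(open("im0.pkl","rb"));T=d["top"];S=d["scene"]
def rect(g,m,box,z,name):
    x,y,w,h=box;M=np.zeros(m.shape,np.uint8);M[y:y+h,x:x+w]=m[y:y+h,x:x+w]
    n,l,st,_=cv2.connectedComponentsWithStats(M);k=1+np.argmax(st[1:,4]);c=np.argwhere(l==k)[:,::-1]
    P=onz(g,c.astype(float),z)[:,:2]*1000;r=cv2.minAreaRect(P.astype(np.float32));q=np.cov(P.T);e,v=np.linalg.eigh(q)
    print(name,len(c),"cen",P.mean(0).round(1),"rect",np.round(r[0],1),np.round(r[1],1),"ang",round(r[2],1),"pca",np.degrees(np.arctan2(v[1,1],v[0,1])).round(1),"px",c.mean(0).round(1));return P
for n,g,b in(("top",T,(120,235,100,75)),("scene",S,(370,195,100,75))):
    im=g["image"].astype(int);r,gg,bl=im[...,0],im[...,1],im[...,2]
    yel=((r>(90 if n=="top" else 140))&(gg>(90 if n=="top" else 130))&(bl<40)).astype(np.uint8)
    red=((r>(90 if n=="top" else 155))&(gg<50)&(bl<50)).astype(np.uint8)
    rect(g,yel,b,.160,n+" post");rect(g,red,b,.223,n+" tab")
im=T["image"].astype(int);w=((im.min(2)>95)).astype(np.uint8)
rect(T,w,(295,240,60,18),.1,"jaw far");rect(T,w,(295,258,60,18),.1,"jaw near")
print(T["image"][253,[300,320]],T["image"][258,320],T["image"][280,203],T["image"][271,135],T["image"][275,158])
E
```

```text
top post 253 cen [477.8 258.3] rect [478.2 257.1] [27.9 33.5] ang 82.0 pca 176.5 px [136.7 270. ]
top tab 154 cen [468.4 203.2] rect [468.4 203.6] [11.1 40.3] ang 82.2 pca 173.7 px [157.8 274.9]
scene post 158 cen [481.6 257.3] rect [480.8 255.4] [26.7 33.9] ang 74.0 pca 148.6 px [428.8 265. ]
scene tab 70 cen [469.6 201.2] rect [469.2 201.4] [ 7.4 36.4] ang 82.5 pca 173.1 px [415.9 210.5]
jaw far 121 cen [518.8 -78.5] rect [519.1 -76.4] [ 6.5 82.5] ang 7.6 pca 98.0 px [322.1 250.1]
jaw near 127 cen [488.9 -80.9] rect [488.9 -80.2] [ 6.2 82.3] ang 7.0 pca 97.7 px [323.4 265.6]
[[ 98 106 108]
 [ 50  56  68]] [10 31 66] [81 84 73] [110 115  10] [110  17  13]
```

Run:
```python
from h import *
d=pickle.load(open("im0.pkl","rb"));T=d["top"];S=d["scene"]
post=np.array([479.3,256.5])/1000
end=onz(T,[[203.2,280]],.178)[0];v=end[:2]-post;print("end",end.round(4),"dir",np.degrees(np.arctan2(v[1],v[0])),np.linalg.norm(v)+.005)
arm=onz(T,[[148,271.5],[180,276.5],[186.5,276.5]],.160);print(arm.round(4))
for a in(-97,-98.5,-100):
  e=np.array([np.cos(np.radians(a)),np.sin(np.radians(a)),0]);n=np.array([-e[1],e[0],0])
  O=np.r_[post,0]-.005*e
  def h(g,px):
    X=onplane(g,px,O+0*n,n);return np.c_[(X-O)@e,X[:,2]].round(4)*1000
  def W(x,y,z): return O+e*x/1000+n*y/1000+np.array([0,0,z/1000])
  print(a,"bend px",proj(S,[W(95,0,157)]),proj(T,[W(95,0,157)]))
  for th in(20,28,36,46):
    c,s=np.cos(np.radians(th)),np.sin(np.radians(th))
    P=[W(95+36*c-m*s,y,157+36*s+m*c) for m in(-3,9.5) for y in(-6,6)]
    print(th,"scene",proj(S,P).round(1).tolist(),"top",proj(T,P).round(1).tolist())
# tip crop enlargements
cr=S["image"][203:245,378:406,::-1];A=cv2.resize(cr,None,fx=14,fy=14,interpolation=cv2.INTER_CUBIC)
for i in range(0,28,4): cv2.putText(A,str(378+i),(i*14,10),0,.35,(0,255,0),1)
for i in range(0,42,4): cv2.putText(A,str(203+i),(0,i*14+5),0,.35,(0,255,0),1)
cv2.imwrite("pics/tip.png",A)
```

```text
end [0.4603 0.1361 0.178 ] dir -98.98611306160798 0.12690340634335373
[[0.4751 0.2381 0.16  ]
 [0.4664 0.1809 0.16  ]
 [0.4664 0.1693 0.16  ]]
-97 bend px [[396.16308966 231.89387126]] [[188.08596677 275.43960022]]
20 scene [[388.1, 214.7], [382.2, 216.5], [390.4, 210.5], [384.4, 212.3]] top [[205.9, 281.2], [206.9, 274.5], [202.3, 280.9], [203.4, 274.1]]
28 scene [[389.0, 213.0], [383.1, 214.8], [391.8, 209.6], [385.8, 211.4]] top [[204.5, 281.1], [205.5, 274.3], [200.0, 280.7], [201.1, 273.8]]
36 scene [[390.1, 211.6], [384.1, 213.4], [393.4, 209.1], [387.3, 210.9]] top [[202.7, 280.9], [203.8, 274.1], [197.5, 280.4], [198.6, 273.5]]
46 scene [[391.8, 210.4], [385.7, 212.2], [395.5, 209.1], [389.4, 210.9]] top [[200.1, 280.7], [201.2, 273.8], [194.0, 280.0], [195.1, 273.1]]
-98.5 bend px [[397.35115979 231.5250302 ]] [[187.86141075 276.74738778]]
20 scene [[389.8, 214.3], [383.8, 216.0], [392.0, 210.1], [386.0, 211.8]] top [[205.5, 283.1], [206.7, 276.3], [201.9, 282.7], [203.2, 275.9]]
28 scene [[390.7, 212.6], [384.6, 214.3], [393.4, 209.2], [387.3, 210.9]] top [[204.1, 282.9], [
[... 277 characters left out ...]
282.4], [201.0, 275.6], [193.6, 281.6], [194.9, 274.7]]
-100 bend px [[398.55682914 231.17859525]] [[187.60268381 278.05103734]]
20 scene [[391.5, 213.9], [385.4, 215.5], [393.7, 209.7], [387.5, 211.3]] top [[205.1, 284.9], [206.4, 278.2], [201.5, 284.5], [202.9, 277.7]]
28 scene [[392.4, 212.2], [386.2, 213.8], [395.0, 208.8], [388.8, 210.4]] top [[203.7, 284.7], [205.1, 278.0], [199.2, 284.2], [200.6, 277.3]]
36 scene [[393.4, 210.8], [387.3, 212.4], [396.5, 208.4], [390.3, 210.0]] top [[201.9, 284.5], [203.3, 277.7], [196.7, 283.8], [198.1, 276.9]]
46 scene [[395.0, 209.6], [388.8, 211.2], [398.5, 208.4], [392.2, 210.0]] top [[199.3, 284.2], [200.7, 277.3], [193.2, 283.3], [194.7, 276.4]]
```

View pics/tip.png

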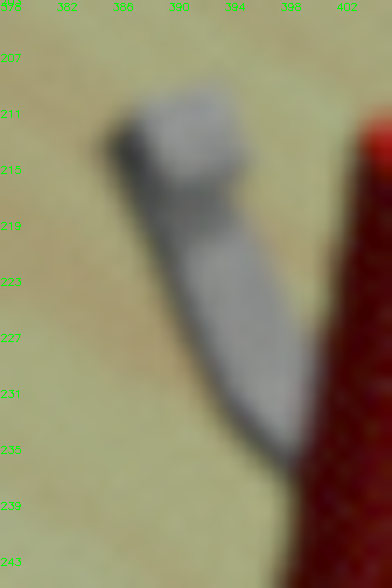

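The barb corners in the scene view, at about (393.5,209), (387,210.5) and (385.5,213.5), fit a tip angle of about 30°. The hook yaw is about -98.5°. First I move above the seat.

Request:
drive_tool:
  increments: "0 0 -0.024 0 0 -8.25 0.06; 0 0 -0.024 0 0 -8.25 0.06; -0.0406 -0.0384 0 0 0 0 0.06; -0.0406 -0.0384 0 0 0 0 0.06; -0.0406 -0.0384 0 0 0 0 0.06"

```text
t: 0.72
tool_pos: [0.3271, 0.3735, 0.3005]
tool_rot: [-0.0, 0.061, 0.998, -0.0]
contact_force: [0.7, -0.0, 0.3]
opening: 0.0601
```

Request:
drive_tool:
  increments: "-0.0406 -0.0384 0 0 0 0 0.06; -0.0406 -0.0384 0 0 0 0 0.06; -0.0406 -0.0384 0 0 0 0 0.06; -0.0406 -0.0384 0 0 0 0 0.06; 0 0 0 0 0 0 0.06"

```text
t: 1.35
tool_pos: [0.4705, 0.2001, 0.2999]
tool_rot: [-0.001, 0.064, 0.998, -0.0]
contact_force: [-0.2, 0.9, 0.4]
opening: 0.0598
```

```bash
cat >> h.py <<'E'
from scipy.spatial.transform import Rotation as Ro
YAW=-98.5
def frame(a=YAW):
    a=np.radians(a);e=np.array([np.cos(a),np.sin(a),0]);return e,np.array([-e[1],e[0],0])
def toolR(yaw,tilt=0):
    # tool y = -(seat x); tool z = -(seat z); tilt: top leans towards -e
    e,n=frame(yaw);t=np.radians(tilt);sx=e*np.cos(t)+np.array([0,0,np.sin(t)]);sz=-e*np.sin(t)+np.array([0,0,np.cos(t)])
    y,z=-sx,-sz;return np.c_[np.cross(y,z),y,z]
def need(s,P,R):
    q=s["tool_rot"];C=Ro.from_quat([q[1],q[2],q[3],q[0]]).as_matrix()
    return (C.T@(np.asarray(P)-s["tool_pos"])*1000).round(2),np.degrees(Ro.from_matrix(C.T@R).as_rotvec()).round(2)
E
python3 - <<'E'
from h import *; from rig import read_state
s=read_state();print(s["t"],s["tool_pos"],s["contact_force"],s["opening"],s["joints"].round(2));print(need(s,[.4687,.2027,.195],toolR(-97)))
E
```

```text
1.35 [0.47046449 0.20011436 0.29993746] [-0.23661545  0.89293021  0.36944157] 0.05983235396452376 [ 0.17  0.28  1.31 -0.    1.55 -1.27]
(array([  1.96,   2.42, 104.94]), array([-0.04, -0.06, -0.3 ]))
```

Request:
drive_tool:
  increments: "0.002 0.0024 0.03 0 0 0 0.06; 0 0 0.03 0 0 0 0.06; 0 0 0.025 0 0 0 0.06; 0 0 0.02 0 0 0 0.06; 0 0 0 0 0 0 0.06"

```text
t: 1.98
tool_pos: [0.4659, 0.2059, 0.1948]
tool_rot: [-0.002, 0.061, 0.998, -0.0]
contact_force: [-0.3, 0.1, 0.7]
opening: 0.0598
```

Run:
```python
from h import *; from rig import read_state,eyes
s=read_state();print(s["t"],s["tool_pos"],s["contact_force"]);print(need(s,[.4687,.2027,.195],toolR(-97)))
a=eyes.get_image("top")["image"][225:315,110:230,::-1];a=np.clip(a*1.8,0,255).astype(np.uint8)
b=eyes.get_image("scene")["image"][150:270,360:480,::-1]
cv2.imwrite("pics/g1.png",np.hstack([cv2.resize(a,(400,300)),cv2.resize(b,(400,400))[:300]]))
```

```text
1.975 [0.46588478 0.20591082 0.19475012] [-0.27560557  0.13482356  0.67000021]
(array([-3.18, -2.85, -0.26]), array([-0.05, -0.18,  0.02]))
```

View pics/g1.png

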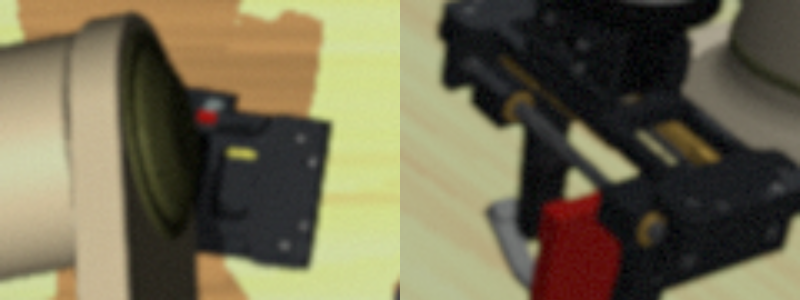

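Both crops show the tab between the open fingers. I correct by about 3 mm and close.

Request:
drive_tool:
  increments: "-0.003 -0.0028 0 0 0 0 0.06; 0 0 0 0 0 0 0.03; 0 0 0 0 0 0 0.018; 0 0 0 0 0 0 0.0; 0 0 0 0 0 0 0.0"

```text
t: 2.7
tool_pos: [0.4697, 0.2021, 0.1958]
tool_rot: [-0.0, 0.061, 0.998, -0.0]
contact_force: [-0.0, -1.2, -0.1]
opening: 0.0223
```

Request:
drive_tool:
  increments: "0 0 0 0 0 0 0; 0 0 0 0 0 0 0; 0 0 0 0 0 0 0; 0 0 0 0 0 0 0.0; 0 0 0 0 0 0 0.0"

```text
t: 3.32
tool_pos: [0.4697, 0.2021, 0.1957]
tool_rot: [-0.0, 0.061, 0.998, -0.0]
contact_force: [-0.7, -0.1, 1.4]
opening: 0.0117
```

Run:
```python
from h import *; from rig import read_state
s=read_state();print(s["t"],s["tool_pos"],s["contact_force"],s["wrist_torque"],s["opening"]);print(need(s,[.4687,.2027,.195],toolR(-97)))
```

```text
3.325 [0.4696809  0.20208339 0.19573534] [-0.68306282 -0.11015612  1.37718423] [-0.03256942  0.05946271 -0.01196525] 0.011691151261546526
(array([1.05, 0.49, 0.74]), array([-0.01, -0.  , -0.04]))
```

Request:
drive_tool:
  increments: "0 0 -0.001 0 0 0 0; 0 0 -0.0015 0 0 0 0; 0 0 -0.0015 0 0 0 0; 0 0 -0.001 0 0 0 0; 0 0 0 0 0 0 0"

```text
t: 3.95
tool_pos: [0.4697, 0.2021, 0.2008]
tool_rot: [0.0, 0.061, 0.998, 0.0]
contact_force: [-0.1, 0.2, -2.1]
opening: 0.0117
```

```bash
cat >> h.py <<'E'
O=np.array([.480,.2614,0]);L=43.7
def tcp(X,Z,tilt,Y=0,yaw=-98):
    e,n=frame();R=toolR(yaw,tilt);return O+e*X/1e3+n*Y/1e3+np.array([0,0,Z/1e3])-R[:,2]*L/1e3,R
def eye(s):
    q=s["tool_rot"];C=Ro.from_quat([q[1],q[2],q[3],q[0]]).as_matrix();e,n=frame()
    p=(s["tool_pos"]+C[:,2]*L/1e3-O)*1e3;return np.r_[p@e,p@n,p[2],np.degrees(np.arctan2(C[:,2]@e,-C[2,2]))].round(2)
def feel(k=6):
    from rig import read_state,eyes
    F=[]
    for i in range(k):
        s=read_state();F.append(np.r_[s["contact_force"],s["wrist_torque"]]);eyes.get_image("top")
    e,n=frame();F=np.array(F);m=F.mean(0);print("t",round(s["t"],2),"eye X,Y,Z,tilt",eye(s),"F e,n,z",np.round([m[:3]@e,m[:3]@n,m[2]],2),"M e,n,z",np.round([m[3:]@e,m[3:]@n,m[5]],3),"sd",F[:,:3].std(0).round(2),"op",round(s["opening"],4),"j",s["joints"].round(2))
    return s
def seq(s,W):
    C=Ro.from_quat(np.roll(s["tool_rot"],-1)).as_matrix();p=s["tool_pos"]
    for w in W:
        P,R=tcp(*w);print(w,(C.T@(P-p)*1e3).round(2),np.degrees(Ro.from_matrix(C.T@R).as_rotvec()).round(2));C,p=R,P
E
python3 - <<'E'
from h import *
s=feel(6)
seq(s,[(66,157,0,-1),(73,157,0,-.5),(80,157,3,0),(86,157,7,0),(91,157,11,0),(95,157.5,15,0),(98.5,159.2,19,0),(101.5,161,23,0),(104,162.5,26,0),(106,163.5,28,0)])
E
```

```text
t 4.2 eye X,Y,Z,tilt [ 60.17  -1.46 156.99   0.  ] F e,n,z [-0.12  0.11 -2.48] M e,n,z [0.006 0.012 0.01 ] sd [0.49 0.18 0.49] op 0.0117 j [ 0.17  0.36  1.49 -0.    1.29 -1.27]
(66, 157, 0, -1) [-0.31 -5.85 -0.01] [-0.   -0.01  0.97]
(73, 157, 0, -0.5) [-0.44 -7.    0.  ] [0. 0. 0.]
(80, 157, 3, 0) [-0.44 -4.72  0.06] [ 3. -0.  0.]
(86, 157, 7, 0) [ 0.05 -2.94  0.42] [4. 0. 0.]
(91, 157, 11, 0) [ 0.04 -1.91  0.72] [4. 0. 0.]
(95, 157.5, 15, 0) [ 0.03 -0.97  0.38] [ 4. -0. -0.]
(98.5, 159.2, 19, 0) [ 0.03 -0.77 -0.63] [ 4.  0. -0.]
(101.5, 161, 23, 0) [ 0.03 -0.37 -0.62] [4. 0. 0.]
(104, 162.5, 26, 0) [ 0.02 -0.6  -0.34] [ 3. -0. -0.]
(106, 163.5, 28, 0) [ 0.02 -0.71  0.  ] [2. 0. 0.]
```

Request:
drive_tool:
  increments: "-0.0003 -0.00585 0 0 0 1 0; -0.0004 -0.007 0 0 0 0 0; -0.0004 -0.0047 0.0001 3 0 0 0; 0 -0.0029 0.0004 4 0 0 0; 0 0 0 0 0 0 0"

```text
t: 4.88
tool_pos: [0.468, 0.1818, 0.2003]
tool_rot: [-0.004, 0.07, 0.996, -0.061]
contact_force: [-0.5, 0.2, -2.9]
opening: 0.0118
```

Run:
```python
from h import *
s=feel(4)
seq(s,[(91,157,11,0),(95,157.7,15,0),(98.5,159.4,19,0),(101.5,161,23,0),(104,162.5,26,0),(106,163.5,28,0)])
```

```text
t 5.03 eye X,Y,Z,tilt [ 8.6040e+01 -1.0000e-02  1.5706e+02  6.9300e+00] F e,n,z [ 0.    0.04 -2.61] M e,n,z [-0.022  0.149  0.006] sd [0.4  0.4  0.27] op 0.0117 j [ 0.19  0.37  1.48 -0.12  1.33 -1.21]
(91, 157, 11, 0) [ 0.04 -1.81  0.77] [ 4.07 -0.01 -0.05]
(95, 157.7, 15, 0) [ 0.03 -1.01  0.18] [ 4. -0. -0.]
(98.5, 159.4, 19, 0) [ 0.03 -0.77 -0.63] [ 4.  0. -0.]
(101.5, 161, 23, 0) [ 0.03 -0.31 -0.43] [4. 0. 0.]
(104, 162.5, 26, 0) [ 0.02 -0.6  -0.34] [ 3. -0. -0.]
(106, 163.5, 28, 0) [ 0.02 -0.71  0.  ] [2. 0. 0.]
```

Request:
drive_tool:
  increments: "0 -0.0018 0.0008 4 0 0 0; 0 -0.001 0.0002 4 0 0 0; 0 -0.0008 -0.0006 4 0 0 0; 0 -0.0003 -0.0004 4 0 0 0; 0 0 0 0 0 0 0"

```text
t: 5.7
tool_pos: [0.4675, 0.1785, 0.2007]
tool_rot: [-0.014, 0.068, 0.978, -0.198]
contact_force: [-0.5, 0.1, -2.2]
opening: 0.0115
```

Run:
```python
from h import *
s=feel(4)
seq(s,[(103.5,162,26,0),(106,163.5,30,0)])
```

```text
t 5.85 eye X,Y,Z,tilt [1.0148e+02 1.3000e-01 1.6091e+02 2.2910e+01] F e,n,z [-0.18 -0.39 -2.45] M e,n,z [0.001 0.405 0.022] sd [0.29 0.23 0.19] op 0.0117 j [ 0.3   0.44  1.41 -0.36  1.47 -1.07]
(103.5, 162, 26, 0) [ 0.17  0.07 -0.15] [ 3.09 -0.02 -0.05]
(106, 163.5, 30, 0) [ 0.02  0.14 -0.15] [ 4. -0. -0.]
```

Run:
```python
from h import *; from rig import read_state
seq(read_state(),[(103.5,162,26,0),(106,163.5,30,0),(107.3,165.3,30,0),(108.7,167.2,30,0)])
```

```text
(103.5, 162, 26, 0) [ 0.2   0.18 -0.13] [ 3.07 -0.02 -0.07]
(106, 163.5, 30, 0) [ 0.02  0.14 -0.15] [ 4. -0. -0.]
(107.3, 165.3, 30, 0) [ 0.01 -2.03 -0.91] [0. 0. 0.]
(108.7, 167.2, 30, 0) [ 0.01 -2.16 -0.95] [0. 0. 0.]
```

Request:
drive_tool:
  increments: "0.0002 0.0001 -0.0002 3 0 0 0; 0 0.0001 -0.0001 4 0 0 0; 0 -0.0020 -0.0009 0 0 0 0; 0 -0.0022 -0.0009 0 0 0 0; 0 0 0 0 0 0 0"

```text
t: 6.52
tool_pos: [0.4671, 0.1753, 0.2054]
tool_rot: [-0.018, 0.068, 0.964, -0.258]
contact_force: [-0.1, -0.0, -3.4]
opening: 0.0116
```

Run:
```python
from h import *
s=feel(4)
e=eye(s);t=np.radians(30);dx,dz=e[0]-95,e[2]-157;print("s,n",dx*np.cos(t)+dz*np.sin(t),dz*np.cos(t)-dx*np.sin(t))
```

```text
t 6.67 eye X,Y,Z,tilt [1.0872e+02 1.0000e-02 1.6723e+02 2.9970e+01] F e,n,z [ 0.09 -0.07 -2.27] M e,n,z [-0.003  0.51  -0.007] sd [0.24 0.26 0.75] op 0.0117 j [ 0.33  0.47  1.38 -0.46  1.54 -1.02]
s,n 16.99686853992249 1.9994398807148004
```

Request:
drive_tool:
  increments: "0 0 -0.0005 0 0 0 0; 0 0 -0.0003 0 0 0 0; 0 0 -0.0002 0 0 0 0; 0 0 0 0 0 0 0; 0 0 0 0 0 0 0"

```text
t: 7.35
tool_pos: [0.467, 0.1762, 0.2058]
tool_rot: [-0.018, 0.068, 0.964, -0.258]
contact_force: [-0.2, 0.1, -2.4]
opening: 0.0114
```

Request:
drive_tool:
  increments: "0 0 -0.0002 0 0 0 0; 0 0 -0.0002 0 0 0 0; 0 0 -0.0001 0 0 0 0; 0 0 0 0 0 0 0; 0 0 0 0 0 0 0"

```text
t: 7.98
tool_pos: [0.4671, 0.1764, 0.2062]
tool_rot: [-0.018, 0.068, 0.964, -0.258]
contact_force: [0.7, 0.4, -1.3]
opening: 0.012
```

```bash
python3 -c "
from h import *
s=feel(5)"
```

```text
t 8.18 eye X,Y,Z,tilt [ 1.0784e+02 -4.0000e-02  1.6840e+02  3.0000e+01] F e,n,z [-0.18  0.32 -2.37] M e,n,z [ 0.002  0.499 -0.006] sd [0.33 0.73 0.57] op 0.0119 j [ 0.34  0.47  1.38 -0.46  1.55 -1.02]
```

Request:
drive_tool:
  increments: "0 0 -0.0002 0 0 0 0; 0 0 -0.0002 0 0 0 0; 0 0 -0.0002 0 0 0 0; 0 0 0 0 0 0 0; 0 0 0 0 0 0 0"

```text
t: 8.85
tool_pos: [0.4671, 0.1767, 0.2068]
tool_rot: [-0.018, 0.068, 0.964, -0.258]
contact_force: [0.0, 0.2, -3.1]
opening: 0.0122
```

```bash
python3 -c "
from h import *
s=feel(5)"
```

```text
t 9.05 eye X,Y,Z,tilt [ 1.0751e+02 -5.0000e-02  1.6890e+02  3.0000e+01] F e,n,z [ 0.01 -0.03 -2.65] M e,n,z [-0.016  0.478  0.022] sd [0.31 0.84 0.27] op 0.0116 j [ 0.34  0.47  1.38 -0.46  1.55 -1.02]
```

Request:
drive_tool:
  increments: "0 0 -0.0002 0 0 0 0; 0 0 -0.0002 0 0 0 0; 0 0 -0.0001 0 0 0 0; 0 0 0 0 0 0 0; 0 0 0 0 0 0 0"

```text
t: 9.72
tool_pos: [0.4671, 0.1769, 0.2072]
tool_rot: [-0.018, 0.068, 0.964, -0.258]
contact_force: [-1.0, 0.3, -2.9]
opening: 0.0119
```

```bash
python3 -c "
from h import *
s=feel(5)"
```

```text
t 9.93 eye X,Y,Z,tilt [ 1.0727e+02 -5.0000e-02  1.6934e+02  3.0000e+01] F e,n,z [ 0.37 -0.05 -2.2 ] M e,n,z [-0.008  0.491 -0.015] sd [0.53 0.61 0.63] op 0.012 j [ 0.34  0.47  1.38 -0.46  1.55 -1.02]
```

Request:
drive_tool:
  increments: "0 0 -0.0002 0 0 0 0; 0 0 -0.0002 0 0 0 0; 0 0 -0.0001 0 0 0 0; 0 0 0 0 0 0 0; 0 0 0 0 0 0 0"

```text
t: 10.6
tool_pos: [0.4672, 0.1772, 0.2076]
tool_rot: [-0.018, 0.068, 0.964, -0.258]
contact_force: [-0.3, -0.6, -2.9]
opening: 0.0118
```

```bash
python3 -c "
from h import *
s=feel(5)"
```

```text
t 10.8 eye X,Y,Z,tilt [ 1.0704e+02 -6.0000e-02  1.6978e+02  3.0000e+01] F e,n,z [ 0.19  0.16 -2.72] M e,n,z [ 0.01   0.47  -0.018] sd [0.47 0.27 0.28] op 0.0117 j [ 0.34  0.47  1.38 -0.46  1.55 -1.02]
```

Request:
drive_tool:
  increments: "0 0 -0.0002 0 0 0 0; 0 0 -0.0001 0 0 0 0; 0 0 -0.0001 0 0 0 0; 0 0 0 0 0 0 0; 0 0 0 0 0 0 0"

```text
t: 11.48
tool_pos: [0.4671, 0.1773, 0.2078]
tool_rot: [-0.018, 0.068, 0.964, -0.258]
contact_force: [0.3, -2.6, -7.0]
opening: 0.0121
```

```bash
python3 -c "
from h import *
s=feel(5)"
```

```text
t 11.68 eye X,Y,Z,tilt [ 1.0693e+02 -1.2000e-01  1.6992e+02  3.0010e+01] F e,n,z [ 2.59  0.55 -7.43] M e,n,z [0.157 0.535 0.087] sd [0.51 0.54 0.51] op 0.0119 j [ 0.34  0.47  1.38 -0.46  1.55 -1.02]
```

Request:
drive_tool:
  increments: "0 0 -0.0002 0 0 0 0; 0 0 -0.0001 0 0 0 0; 0 0 -0.0001 0 0 0 0; 0 0 0 0 0 0 0; 0 0 0 0 0 0 0"

```text
t: 12.35
tool_pos: [0.4671, 0.1774, 0.2078]
tool_rot: [-0.019, 0.068, 0.963, -0.258]
contact_force: [0.8, -5.2, -12.5]
opening: 0.0116
```

```bash
python3 -c "
from h import *
s=feel(5)"
```

```text
t 12.55 eye X,Y,Z,tilt [106.87  -0.2  169.99  30.03] F e,n,z [  5.16   1.77 -12.87] M e,n,z [0.285 0.592 0.156] sd [0.67 0.57 0.68] op 0.0114 j [ 0.34  0.47  1.38 -0.46  1.55 -1.02]
```

The bar touches the underside at n≈5.1, as predicted. The contact normal is about 26° and the position fit gives about 29°, so the tip is near 28°. Now I back off 1.1 mm and set the tilt to 28°.

Run:
```python
from h import *; from rig import read_state
c,q=np.cos(np.radians(28)),np.sin(np.radians(28))
seq(read_state(),[(107.5,168.85,30,0),(107.5,168.85,28,0),(107.5+c,168.85+q,28,0)])
```

```text
(107.5, 168.85, 30, 0) [-0.14 -0.    1.3 ] [-0.03 -0.07 -0.01]
(107.5, 168.85, 28, 0) [-0.   -1.53  0.03] [-2.  0.  0.]
(np.float64(108.38294759285893), np.float64(169.31947156278588), 28, 0) [ 0.01 -1.   -0.  ] [0. 0. 0.]
```

Request:
drive_tool:
  increments: "-0.0001 0 0.001 0 0 0 0; 0 0 0.0009 0 0 0 0; 0 -0.0015 0 -2 0 0 0; 0 -0.001 0 0 0 0 0; 0 0 0 0 0 0 0"

```text
t: 13.22
tool_pos: [0.4669, 0.1743, 0.2082]
tool_rot: [-0.017, 0.068, 0.968, -0.241]
contact_force: [0.6, 0.1, -2.4]
opening: 0.0119
```

```bash
python3 -c "
from h import *
s=feel(5)"
```

```text
t 13.43 eye X,Y,Z,tilt [1.0836e+02 6.0000e-02 1.6927e+02 2.8000e+01] F e,n,z [-0.14  0.11 -2.64] M e,n,z [-0.011  0.464  0.   ] sd [0.52 0.42 0.25] op 0.0119 j [ 0.32  0.46  1.39 -0.43  1.53 -1.04]
```

Request:
drive_tool:
  increments: "0 -0.0004 0 0 0 0 0; 0 -0.0003 0 0 0 0 0; 0 -0.0003 0 0 0 0 0; 0 0 0 0 0 0 0; 0 0 0 0 0 0 0"

```text
t: 14.1
tool_pos: [0.4668, 0.1736, 0.2084]
tool_rot: [-0.017, 0.068, 0.968, -0.241]
contact_force: [1.0, 0.8, -2.6]
opening: 0.0118
```

```bash
python3 -c "
from h import *
s=feel(5)"
```

```text
t 14.3 eye X,Y,Z,tilt [1.0929e+02 8.0000e-02 1.6977e+02 2.8000e+01] F e,n,z [ 0.14  0.41 -2.41] M e,n,z [-0.012  0.454  0.012] sd [0.35 0.66 0.44] op 0.0118 j [ 0.32  0.46  1.39 -0.43  1.53 -1.04]
```

Request:
drive_tool:
  increments: "0 -0.0003 0 0 0 0 0; 0 -0.0003 0 0 0 0 0; 0 -0.0003 0 0 0 0 0; 0 0 0 0 0 0 0; 0 0 0 0 0 0 0"

```text
t: 14.98
tool_pos: [0.4667, 0.1728, 0.2088]
tool_rot: [-0.017, 0.068, 0.968, -0.241]
contact_force: [-0.4, -0.3, -1.6]
opening: 0.0122
```

```bash
python3 -c "
from h import *
s=feel(3)"
```

```text
t 15.07 eye X,Y,Z,tilt [1.1009e+02 8.0000e-02 1.7020e+02 2.8000e+01] F e,n,z [ 0.51 -0.3  -2.23] M e,n,z [0.001 0.446 0.005] sd [0.11 0.18 0.47] op 0.0117 j [ 0.32  0.46  1.39 -0.43  1.53 -1.04]
```

Request:
drive_tool:
  increments: "0 -0.0003 0 0 0 0 0; 0 -0.0003 0 0 0 0 0; 0 -0.0003 0 0 0 0 0; 0 0 0 0 0 0 0; 0 0 0 0 0 0 0"

```text
t: 15.75
tool_pos: [0.4666, 0.172, 0.2092]
tool_rot: [-0.017, 0.068, 0.968, -0.241]
contact_force: [0.2, 0.6, -2.3]
opening: 0.0114
```

```bash
python3 -c "
from h import *
s=feel(3)"
```

```text
t 15.85 eye X,Y,Z,tilt [1.1089e+02 1.0000e-01 1.7061e+02 2.8000e+01] F e,n,z [-0.34  0.21 -2.59] M e,n,z [-0.008  0.463 -0.002] sd [0.56 0.22 0.97] op 0.0118 j [ 0.32  0.46  1.39 -0.44  1.53 -1.04]
```

Request:
drive_tool:
  increments: "0 -0.0003 0 0 0 0 0; 0 -0.0003 0 0 0 0 0; 0 -0.0003 0 0 0 0 0; 0 0 0 0 0 0 0; 0 0 0 0 0 0 0"

```text
t: 16.52
tool_pos: [0.4664, 0.1712, 0.2096]
tool_rot: [-0.017, 0.068, 0.968, -0.241]
contact_force: [0.0, -0.4, -3.3]
opening: 0.0116
```

```bash
python3 -c "
from h import *
s=feel(3)"
```

```text
t 16.62 eye X,Y,Z,tilt [1.1167e+02 9.0000e-02 1.7104e+02 2.8000e+01] F e,n,z [-0.19  0.35 -2.77] M e,n,z [ 0.002  0.483 -0.015] sd [0.44 0.59 0.43] op 0.0117 j [ 0.32  0.45  1.39 -0.44  1.53 -1.04]
```

Request:
drive_tool:
  increments: "0 -0.0003 0 0 0 0 0; 0 -0.0003 0 0 0 0 0; 0 -0.0003 0 0 0 0 0; 0 0 0 0 0 0 0; 0 0 0 0 0 0 0"

```text
t: 17.3
tool_pos: [0.4663, 0.1705, 0.21]
tool_rot: [-0.017, 0.068, 0.968, -0.241]
contact_force: [-0.0, -0.2, -2.4]
opening: 0.0117
```

```bash
python3 -c "
from h import *
s=feel(3)"
```

```text
t 17.4 eye X,Y,Z,tilt [1.1248e+02 1.0000e-01 1.7146e+02 2.8000e+01] F e,n,z [ 0.36 -0.08 -2.4 ] M e,n,z [-0.001  0.47   0.025] sd [0.14 0.2  0.03] op 0.0118 j [ 0.31  0.45  1.39 -0.44  1.53 -1.05]
```

Request:
drive_tool:
  increments: "0 -0.0005 0 0 0 0 0; 0 -0.0005 0 0 0 0 0; 0 -0.0004 0 0 0 0 0; 0 0 0 0 0 0 0; 0 0 0 0 0 0 0"

```text
t: 18.08
tool_pos: [0.4662, 0.1692, 0.2107]
tool_rot: [-0.017, 0.068, 0.968, -0.241]
contact_force: [-0.0, 0.3, -2.3]
opening: 0.012
```

```bash
python3 -c "
from h import *
s=feel(3)"
```

```text
t 18.18 eye X,Y,Z,tilt [1.1371e+02 1.1000e-01 1.7214e+02 2.8000e+01] F e,n,z [ 0.34 -0.14 -2.17] M e,n,z [-0.005  0.49  -0.018] sd [0.43 0.46 0.32] op 0.0117 j [ 0.31  0.45  1.39 -0.44  1.53 -1.05]
```

Request:
drive_tool:
  increments: "0 -0.0007 0.0001 0 0 0 0; 0 -0.0007 0.0001 0 0 0 0; 0 -0.0007 0.0001 0 0 0 0; 0 -0.0006 0 0 0 0 0; 0 0 0 0 0 0 0"

```text
t: 18.85
tool_pos: [0.4658, 0.1667, 0.2117]
tool_rot: [-0.017, 0.068, 0.968, -0.241]
contact_force: [0.5, -0.4, -1.9]
opening: 0.0118
```

```bash
python3 -c "
from h import *
s=feel(3)"
```

```text
t 18.95 eye X,Y,Z,tilt [1.1624e+02 1.4000e-01 1.7313e+02 2.8000e+01] F e,n,z [-0.02 -0.21 -2.19] M e,n,z [-0.007  0.461  0.001] sd [0.51 0.29 0.86] op 0.0119 j [ 0.31  0.45  1.4  -0.44  1.53 -1.05]
```

Request:
drive_tool:
  increments: "0 -0.0007 0 0 0 0 0; 0 -0.0007 0 0 0 0 0; 0 -0.0006 0 0 0 0 0; 0 0 0 0 0 0 0; 0 0 0 0 0 0 0"

```text
t: 19.62
tool_pos: [0.4656, 0.165, 0.2126]
tool_rot: [-0.017, 0.068, 0.968, -0.241]
contact_force: [-0.7, -1.3, -2.5]
opening: 0.0114
```

```bash
python3 -c "
from h import *
s=feel(4)"
```

```text
t 19.77 eye X,Y,Z,tilt [1.1799e+02 1.4000e-01 1.7404e+02 2.8000e+01] F e,n,z [ 0.34  0.09 -2.2 ] M e,n,z [ 0.002  0.45  -0.011] sd [0.66 0.78 0.29] op 0.0116 j [ 0.31  0.45  1.4  -0.44  1.53 -1.05]
```

Request:
drive_tool:
  increments: "0 -0.0007 0 0 0 0 0; 0 -0.0007 0 0 0 0 0; 0 -0.0008 0 0 0 0 0; 0 -0.0008 0 0 0 0 0; 0 0 0 0 0 0 0"

```text
t: 20.45
tool_pos: [0.4652, 0.1623, 0.2141]
tool_rot: [-0.017, 0.068, 0.968, -0.241]
contact_force: [0.5, -1.0, -2.2]
opening: 0.0119
```

```bash
python3 -c "
from h import *
s=feel(3)"
```

```text
t 20.55 eye X,Y,Z,tilt [1.2066e+02 1.6000e-01 1.7547e+02 2.8000e+01] F e,n,z [ 0.01  0.24 -2.7 ] M e,n,z [-0.023  0.452 -0.008] sd [0.29 0.7  0.36] op 0.0115 j [ 0.3   0.44  1.4  -0.44  1.53 -1.06]
```

Request:
drive_tool:
  increments: "0 -0.0007 0 0 0 0 0; 0 -0.0007 0 0 0 0 0; 0 -0.0008 0 0 0 0 0; 0 -0.0003 0 0 0 0 0; 0 0 0 0 0 0 0"

```text
t: 21.22
tool_pos: [0.4649, 0.1602, 0.2152]
tool_rot: [-0.017, 0.068, 0.968, -0.241]
contact_force: [-0.6, -0.5, -2.5]
opening: 0.0118
```

```bash
python3 -c "
from h import *
s=feel(3)"
```

```text
t 21.32 eye X,Y,Z,tilt [1.2285e+02 1.7000e-01 1.7665e+02 2.8000e+01] F e,n,z [ 0.21 -0.58 -2.43] M e,n,z [ 0.019  0.475 -0.011] sd [0.31 0.34 0.07] op 0.0116 j [ 0.3   0.44  1.4  -0.44  1.53 -1.06]
```

Request:
drive_tool:
  increments: "0 -0.001 0 0 0 0 0; 0 -0.001 0 0 0 0 0; 0 -0.001 0 0 0 0 0; 0 -0.001 0 0 0 0 0; 0 0 0 0 0 0 0"

```text
t: 22.0
tool_pos: [0.4644, 0.1566, 0.2172]
tool_rot: [-0.017, 0.068, 0.968, -0.241]
contact_force: [0.8, -0.3, -2.4]
opening: 0.0116
```

```bash
python3 -c "
from h import *
s=feel(3)"
```

```text
t 22.1 eye X,Y,Z,tilt [126.4    0.21 178.5   28.  ] F e,n,z [ 0.26  0.23 -2.14] M e,n,z [-0.003  0.459  0.027] sd [0.5  0.01 0.3 ] op 0.0119 j [ 0.29  0.43  1.41 -0.44  1.53 -1.07]
```

Request:
drive_tool:
  increments: "0 -0.001 0 0 0 0 0; 0 -0.001 0 0 0 0 0; 0 -0.001 0 0 0 0 0; 0 -0.001 0 0 0 0 0; 0 0 0 0 0 0 0"

```text
t: 22.78
tool_pos: [0.4639, 0.1531, 0.2191]
tool_rot: [-0.017, 0.068, 0.968, -0.241]
contact_force: [0.2, 1.4, -2.6]
opening: 0.011
```

```bash
python3 -c "
from h import *
s=feel(3)"
```

```text
t 22.88 eye X,Y,Z,tilt [129.91   0.24 180.39  28.  ] F e,n,z [-0.11  0.12 -2.25] M e,n,z [-0.019  0.434  0.01 ] sd [0.64 0.99 0.26] op 0.012 j [ 0.29  0.43  1.41 -0.44  1.53 -1.08]
```

Request:
drive_tool:
  increments: "0 -0.001 0 0 0 0 0; 0 -0.001 0 0 0 0 0; 0 -0.001 0 0 0 0 0; 0 -0.001 0 0 0 0 0; 0 -0.001 0 0 0 0 0"

```text
t: 23.55
tool_pos: [0.4633, 0.1487, 0.2214]
tool_rot: [-0.017, 0.068, 0.968, -0.241]
contact_force: [-0.2, 0.4, -3.3]
opening: 0.0115
```

Request:
drive_tool:
  increments: "0 -0.002 0 0 0 0 0; 0 -0.003 0 0 0 0 0; 0 -0.005 0 0 0 0 0; 0 -0.01 0 0 0 0 0; 0 -0.01 0 0 0 0 0"

```text
t: 24.18
tool_pos: [0.4595, 0.1219, 0.2359]
tool_rot: [-0.017, 0.068, 0.968, -0.241]
contact_force: [0.1, 0.4, -1.7]
opening: 0.0115
```

Run:
```python
from h import *; from rig import eyes
s=feel(3)
a=eyes.get_image("top")["image"][205:325,110:270,::-1];a=np.clip(a*1.8,0,255).astype(np.uint8)
b=eyes.get_image("scene")["image"][150:330,320:480,::-1]
cv2.imwrite("pics/g2.png",np.hstack([cv2.resize(a,(400,300)),cv2.resize(b,(400,450))[:300]]))
# vise target: seat origin (.504,-.0783,.05); TCP = origin + (74+L) up ; hold above jaws
R=toolR(7.3-180)  # tool y along vise x
for z in(.12,.0): print(need(s,[.504,-.0783,.05+(74+L)/1e3+z],R))
print(need(s,[.504,-.0783,.3],toolR(7.3)))
```

```text
t 24.27 eye X,Y,Z,tilt [161.69   0.64 197.56  27.99] F e,n,z [-0.04  0.39 -1.6 ] M e,n,z [0.006 0.416 0.005] sd [0.37 0.33 0.4 ] op 0.0119 j [ 0.23  0.38  1.43 -0.45  1.52 -1.13]
(array([ -72.2 , -193.48,   44.54]), array([-23.85,  18.25,  73.01]))
(array([ -72.07, -137.16,  150.5 ]), array([-23.85,  18.25,  73.01]))
(array([ -72.22, -199.25,   33.68]), array([ -19.62,  -25.64, -103.04]))
```

View pics/g2.png

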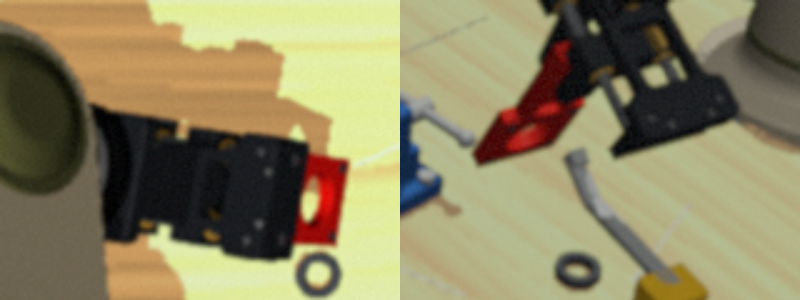

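The crops show the seat clear of the hook and firmly held. Next I move away, bring the seat upright, then yaw towards the vise.

Request:
drive_tool:
  increments: "0 -0.02 -0.015 0 0 0 0; 0 -0.02 -0.015 0 0 0 0; 0 0 -0.01 -9 0 0 0; 0 0 -0.01 -9 0 0 0; 0 0 0 -9 0 0 0"

```text
t: 25.05
tool_pos: [0.458, 0.1099, 0.2999]
tool_rot: [0.001, 0.07, 0.998, -0.006]
contact_force: [-0.3, -0.1, -2.8]
opening: 0.0119
```

Run:
```python
from h import *
s=feel(2)
print(s["tool_pos"],need(s,[.504,-.0783,.05+(74+L)/1e3+.12],toolR(7.3-180)))
```

```text
t 25.1 eye X,Y,Z,tilt [154.5    0.83 256.05   0.42] F e,n,z [ 0.95  0.21 -2.43] M e,n,z [-0.026 -0.095  0.034] sd [0.35 0.91 0.35] op 0.012 j [-0.02  0.21  1.41 -0.01  1.52 -1.44]
[0.45793803 0.10880632 0.29974984] (array([ -71.93, -178.66,   13.53]), array([-0.28,  0.38, 74.6 ]))
```

Request:
drive_tool:
  increments: "-0.018 -0.045 0 0 0 0 0; -0.018 -0.045 0 0 0 0 0; -0.018 -0.045 0 0 0 0 0; -0.018 -0.044 0 0 0 0 0; 0 0 0 0 0 10 0"

```text
t: 25.78
tool_pos: [0.5045, -0.0803, 0.301]
tool_rot: [-0.001, 0.16, 0.987, -0.011]
contact_force: [-0.6, 1.0, -2.6]
opening: 0.012
```

Request:
drive_tool:
  increments: "0 0 0 0 0 10 0; 0 0 0 0 0 10 0; 0 0 0 0 0 10 0; 0 0 0 0 0 10 0; 0 0 0 0 0 10 0"

```text
t: 26.4
tool_pos: [0.5039, -0.0774, 0.3015]
tool_rot: [0.003, 0.562, 0.827, -0.01]
contact_force: [-1.0, -0.0, -2.0]
opening: 0.0114
```

Request:
drive_tool:
  increments: "0 0 0 0 0 10 0; 0 0 0 0 0 4.6 0; 0 0 0 0 0 0 0; 0 0 0 0 0 0 0; 0 0 0 0 0 0 0"

```text
t: 27.02
tool_pos: [0.504, -0.0778, 0.302]
tool_rot: [0.005, 0.66, 0.751, -0.008]
contact_force: [-1.0, 0.8, -2.4]
opening: 0.0119
```

Run:
```python
from h import *
s=feel(2)
print(s["tool_pos"],need(s,[.504,-.0783,.05+(74+L)/1e3+.12],toolR(7.3-180)))
```

```text
t 27.07 eye X,Y,Z,tilt [332.73  73.84 258.32   1.03] F e,n,z [ 0.08 -0.61 -2.22] M e,n,z [-0.073 -0.058 -0.044] sd [0.35 0.83 0.18] op 0.0116 j [-0.38  0.28  1.31 -0.02  1.55 -0.51]
[ 0.50397759 -0.07781605  0.30201151] (array([-0.24,  0.03, 14.32]), array([-0.3 ,  0.99,  0.11]))
```

Request:
drive_tool:
  increments: "0 0 0.02 -0.3 1 0 0; 0 0 0.02 0 0 0 0; 0 0 0.02 0 0 0 0; 0 0 0.012 0 0 0 0; 0 0 0 0 0 0 0"

```text
t: 27.75
tool_pos: [0.5038, -0.0781, 0.2297]
tool_rot: [-0.001, 0.66, 0.751, 0.0]
contact_force: [-0.2, -0.4, -2.1]
opening: 0.0118
```

Run:
```python
from h import *; from rig import eyes
s=feel(2)
R=toolR(7.3-180);print(s["tool_pos"],need(s,[.504,-.0783,.05+(74+L)/1e3],R))
T=eyes.get_image("top");S=eyes.get_image("scene");im=S["image"][:,:,::-1].copy();tm=T["image"][:,:,::-1].copy()
a=np.radians(7.3);vx=np.array([np.cos(a),np.sin(a),0]);vy=np.array([-vx[1],vx[0],0]);V=np.array([.504,-.0783,.05])
def W(x,y,z):return V+vx*x/1e3+vy*y/1e3+np.array([0,0,z/1e3])
k=4;x0,y0=240,130;A=cv2.resize(im[y0:y0+120,x0:x0+110],None,fx=k,fy=k,interpolation=cv2.INTER_CUBIC)
# predicted outlines: jaw gap edges at top (green), seat bottom outline (white) from TCP
B=s["tool_pos"]-[0,0,(74+L)/1e3]
def P(pts,c): cv2.polylines(A,[np.int32((proj(S,pts)-[x0,y0]+.5)*k)],True,c,1)
P([W(-11,-42,50),W(11,-42,50),W(11,42,50),W(-11,42,50)],(0,255,0))
P([B+vx*i/1e3+vy*j/1e3 for i,j in((-6,-32),(6,-32),(6,32),(-6,32))],(255,255,255))
x1,y1=275,200;t=np.clip(tm[y1:y1+100,x1:x1+90]*1.8,0,255).astype(np.uint8);t=cv2.resize(t,(360,400))
cv2.imwrite("pics/v1.png",np.hstack([A[:400],t]))
```

```text
t 27.8 eye X,Y,Z,tilt [ 3.3231e+02  7.4090e+01  1.8669e+02 -4.0000e-02] F e,n,z [ 0.25  0.1  -2.  ] M e,n,z [-0.047 -0.03   0.011] sd [0.22 0.1  0.14] op 0.0119 j [-0.39  0.33  1.45  0.    1.37 -0.52]
[ 0.50412346 -0.0782319   0.23039421] (array([-0.08, -0.18, 62.69]), array([ 0.04, -0.03,  0.07]))
```

View pics/v1.png

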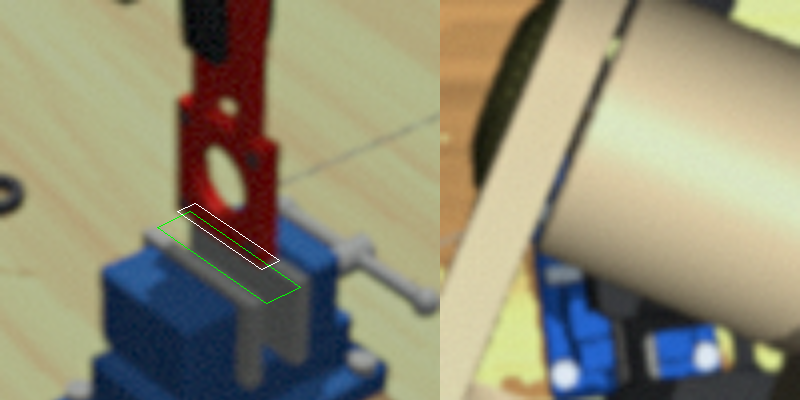

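Seat and white prediction agree. The gap outline (green) looks plausible, so I'll zoom in to confirm it.

Run:
```python
from h import *; from rig import eyes
S=eyes.get_image("scene");im=S["image"][:,:,::-1]
x0,y0,k=272,178,10;A=cv2.resize(im[y0:y0+50,x0:x0+50],None,fx=k,fy=k,interpolation=cv2.INTER_CUBIC)
A=np.clip(A*1.5,0,255).astype(np.uint8)
a=np.radians(7.3);vx=np.array([np.cos(a),np.sin(a),0]);vy=np.array([-vx[1],vx[0],0]);V=np.array([.504,-.0783,.05])
W=lambda x,y,z:V+vx*x/1e3+vy*y/1e3+np.array([0,0,z/1e3])
for x in(-11,11):
  for y in(-42,42):
    q=(proj(S,[W(x,y,50)])[0]-[x0,y0]+.5)*k;cv2.circle(A,tuple(np.int32(q)),3,(0,255,0),-1)
cv2.imwrite("pics/v2.png",A)
```

```text
(no output)
```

View pics/v2.png

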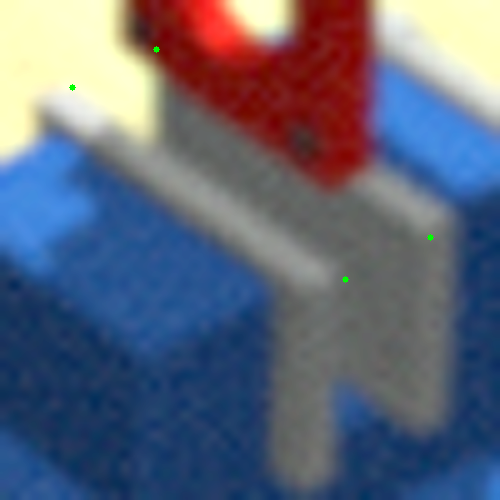

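The visible jaw corners at about (340,265) and (425,235) lie within about 1.5 px of the predictions. Descending now.

Request:
drive_tool:
  increments: "0 0 0.008 0 0 0 0; 0 0 0.008 0 0 0 0; 0 0 0.008 0 0 0 0; 0 0 0.008 0 0 0 0; 0 0 0.004 0 0 0 0"

```text
t: 28.62
tool_pos: [0.5039, -0.0781, 0.1934]
tool_rot: [-0.0, 0.66, 0.751, 0.0]
contact_force: [0.4, -0.4, -1.8]
opening: 0.0116
```

Run:
```python
from h import *
s=feel(3);print(s["tool_pos"],need(s,[.504,-.0783,.05+(74+L)/1e3],toolR(7.3-180)))
```

```text
t 28.73 eye X,Y,Z,tilt [ 3.3220e+02  7.3770e+01  1.4995e+02 -5.0000e-02] F e,n,z [ 0.13 -0.12 -2.26] M e,n,z [-0.076 -0.104  0.018] sd [0.68 0.26 0.49] op 0.0118 j [-0.39  0.36  1.51  0.    1.27 -0.52]
[ 0.50387127 -0.07809773  0.19364647] (array([-0.24,  0.11, 25.95]), array([-0.01, -0.06,  0.06]))
```

Request:
drive_tool:
  increments: "0 0 0.006 0 0 0 0; 0 0 0.006 0 0 0 0; 0 0 0.006 0 0 0 0; 0 0 0.004 0 0 0 0; 0 0 0.001 0 0 0 0"

```text
t: 29.4
tool_pos: [0.5039, -0.0781, 0.1708]
tool_rot: [-0.0, 0.66, 0.751, 0.0]
contact_force: [0.5, -0.7, -2.7]
opening: 0.0118
```

Run:
```python
from h import *
s=feel(3);print(s["tool_pos"],need(s,[.504,-.0783,.05+(74+L)/1e3],toolR(7.3-180)))
```

```text
t 29.5 eye X,Y,Z,tilt [ 3.3223e+02  7.3950e+01  1.2735e+02 -4.0000e-02] F e,n,z [ 0.49  0.39 -2.61] M e,n,z [-0.022 -0.042  0.013] sd [0.22 0.25 0.39] op 0.0121 j [-0.39  0.39  1.54  0.    1.21 -0.52]
[ 0.50401088 -0.07814016  0.17104797] (array([-0.16, -0.03,  3.35]), array([ 0.03, -0.04,  0.06]))
```

Request:
drive_tool:
  increments: "0 0 0.001 0 0 0 0; 0 0 0.001 0 0 0 0; 0 0 0.0005 0 0 0 0; 0 0 0.0003 0 0 0 0; 0 0 0 0 0 0 0"

```text
t: 30.18
tool_pos: [0.504, -0.0781, 0.1683]
tool_rot: [-0.0, 0.66, 0.751, 0.0]
contact_force: [0.0, 0.1, -1.9]
opening: 0.0117
```

```bash
python3 -c "
from h import *
s=feel(3);print(s['tool_pos'])"
```

```text
t 30.27 eye X,Y,Z,tilt [ 3.3222e+02  7.3960e+01  1.2463e+02 -4.0000e-02] F e,n,z [-0.02 -0.15 -1.96] M e,n,z [-0.058 -0.092 -0.009] sd [0.21 0.16 0.27] op 0.0116 j [-0.39  0.39  1.54  0.    1.2  -0.52]
[ 0.50401994 -0.07813242  0.16832904]
```

Request:
drive_tool:
  increments: "0 0 0.0004 0 0 0 0; 0 0 0.0003 0 0 0 0; 0 0 0.0003 0 0 0 0; 0 0 0 0 0 0 0; 0 0 0 0 0 0 0"

```text
t: 30.95
tool_pos: [0.5042, -0.0782, 0.1677]
tool_rot: [0.0, 0.66, 0.751, 0.001]
contact_force: [-0.9, -0.7, 5.6]
opening: 0.0118
```

```bash
python3 -c "
from h import *
s=feel(3);print(s['tool_pos'])"
```

```text
t 31.05 eye X,Y,Z,tilt [ 3.3228e+02  7.4200e+01  1.2406e+02 -3.0000e-02] F e,n,z [ 0.18 -0.96  5.65] M e,n,z [-0.306 -0.083 -0.016] sd [0.09 0.58 0.18] op 0.0115 j [-0.39  0.39  1.55  0.    1.2  -0.52]
[ 0.5042114  -0.07820747  0.16776032]
```

The seat is on the bed: about 8 N upward force, at the predicted height. Releasing.

Request:
drive_tool:
  increments: "0 0 -0.0003 0 0 0 0; 0 0 0 0 0 0 0; 0 0 0 0 0 0 0.016; 0 0 0 0 0 0 0.022; 0 0 0 0 0 0 0.03"

```text
t: 31.72
tool_pos: [0.5039, -0.0781, 0.1674]
tool_rot: [-0.0, 0.66, 0.751, 0.0]
contact_force: [0.3, -0.2, -0.5]
opening: 0.0289
```

Request:
drive_tool:
  increments: "0 0 0 0 0 0 0.04; 0 0 0 0 0 0 0.04; 0 0 -0.01 0 0 0 0.04; 0 0 -0.02 0 0 0 0.04; 0 0 -0.03 0 0 0 0.04"

```text
t: 32.35
tool_pos: [0.5038, -0.0781, 0.2285]
tool_rot: [-0.0, 0.66, 0.751, 0.0]
contact_force: [0.4, -0.6, 0.0]
opening: 0.0398
```

Request:
drive_tool:
  increments: "0 0 -0.04 0 0 0 0.04; 0 0 -0.04 0 0 0 0.04; 0.02 0 -0.04 0 0 0 0.04; 0.02 0 0 0 0 0 0.04; 0 0 0 0 0 0 0.04"

```text
t: 32.98
tool_pos: [0.4983, -0.0375, 0.3474]
tool_rot: [-0.0, 0.66, 0.752, 0.0]
contact_force: [0.1, -0.6, -0.1]
opening: 0.0403
```

Run:
```python
from h import *; from rig import eyes
s=feel(3)
a=eyes.get_image("scene")["image"][130:250,230:350,::-1];b=eyes.get_image("top")["image"][200:300,270:370,::-1]
cv2.imwrite("pics/v3.png",np.hstack([cv2.resize(a,(400,400)),np.clip(cv2.resize(b,(400,400))*1.8,0,255).astype(np.uint8)]))
```

```text
t 33.08 eye X,Y,Z,tilt [ 2.9395e+02  6.2620e+01  3.0295e+02 -5.0000e-02] F e,n,z [ 0.31 -0.14 -0.38] M e,n,z [-0.007 -0.079 -0.002] sd [0.32 0.19 0.2 ] op 0.04 j [-0.31  0.24  1.24  0.    1.67 -0.44]
```

View pics/v3.png

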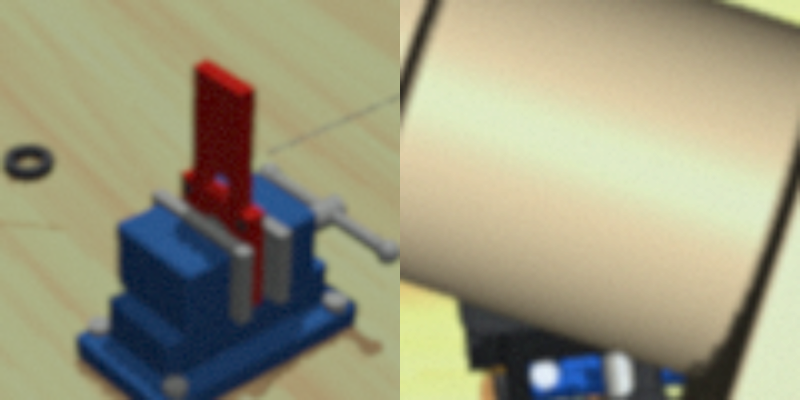

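The left crop shows the seat standing upright between the jaws at about (220,185), with the gripper clear. Handing in.

```bash
python3 -c "
from rig import workorder
print(workorder.finish_job())"
```

```text
the job is handed in; nothing more can be done
None
```

The seat is off the hook and standing upright on the vise bed between the jaws. It was set down before being released, and the job was handed in at about 33 s of the 72 s allowed. `finish_job()` reports no verdict, so I don't know the judged result.

- **At the hook:** I gripped the tab, lifted 5 mm and tilted the seat back as I moved along the arm. I then touched the eye lightly against the underside of the bent tip to find its angle. Two readings from that touch gave about 26° and about 29°, so I used 28°. The passage over the barb showed no measurable contact.
- **Peak force:** The highest bearing force was about 12 N, estimated from the wrist reading during that touch. This is under the 15 N limit but not by much.
- **At the vise:** The jaw corners in the close-up matched my prediction to about 1.5 pixels (about 3 mm). The seat met the bed at the expected height, within about half a millimetre, with about 8 N of upward force.
- **Last checks:** After release the picture showed the seat upright between the jaws with the gripper clear, and the force reading was back to about zero. In that last top view the arm blocked the seat, so its final position rests on the scene view and the last arm pose. I did not measure the shaft, hammer and nuts again, but the arm stayed well clear of them.

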